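Seat the sensor and hold the cell in the photometer beam

ROBOT

A 7-joint arm with a two-finger parallel gripper is mounted at the origin on the work surface. World frame = base frame: x ahead of the robot, y to its left, z up, the work surface at z = 0. Lengths are in m, angles in rad, forces in N, time in s.
With the tool pointing down it reaches from about 0.425 to 1.025 m from the base axis. Payload 9.4 kg.
Tool frame: the origin (TCP) lies at the very end of the fingers, on their centre line; the grasp point (between the pads) lies 19 mm behind it; z points along the fingers, y is the line along which they close (so a half turn about z gives the same grasp; the last joint's range is limited). The gripper opens to 85 mm and grips with 20 to 120 N. Pads are 22 mm wide; open, the fingers measure 114 mm over their backs; the gripper's body (76 mm by 85 mm) begins 54 mm behind the grasp point. The pads swing forward as they close: fully open they stand 13 mm farther back than shut.
Start: joints at [1.246, 0.599, -0.003, 1.599, 0.002, 0.943, -0.08], TCP at [0.178, -0.703, 0.231] pointing down, gripper open.
Joint ranges: [-2.57, 2.57], [-0.35, 1.97], [-1.29, 1.29], [0.11, 2.56], [-1.05, 4.19], [0.11, 1.86], [-2.63, 2.63]. Speed limits (rad/s): [2.22, 2.22, 3.01, 3.01, 3.14, 3.14, 3.14].

INTERFACE

Orientations are given as [roll, pitch, yaw] about the fixed x, y, z axes, in that order (R = Rz(yaw) Ry(pitch) Rx(roll)).
In Python, from bench import state, vision, bot gives the robot as it stands.
- The arm moves only by the tool move_arm, never from a script. Its argument "moves" is one flat list of numbers, 7 for each row, row after row: the shift along the tool's x, y, z in mm, then the turn, a rotation vector about the tool's x, y, z in rad, then the opening, from -1 (shut) to 1 (fully open). A call has 1 to 5 rows; each row shifts and turns the commanded pose from where the row before left it, along the tool's axes as they then stand; what a row does not reach is not made up. A row lasts 1/8 s, in which the tool goes at most 62.5 mm and 10.7 degrees, less where a joint would pass 70% of its speed; a pose out of reach is approached as far as the arm can. A call with a gripper value outside its range is refused whole. The fingers move at their own pace and stop on an object; "grip_force" is the grip in N (left out, the last holds). Time passes only in rows, so rows that do not move let the fingers close. It gives the time, the measured TCP pose, the force, the opening and the grip force at its end, in the units of the state.
- state(): the state, without advancing time (a new reading comes with each control period).
- vision.grab_frame(name): name is "scene" or "top" or "wrist"; returns a dict with "pixels" (384x512x3 uint8, red, green, blue), "range_z" (384x512 float32, m along the optical axis (not along the pixel's ray), 0 where there is no reading), "mtx" (3x3 intrinsics, pixels), "eye" and "rotation" of the camera in the world. Camera axes: x right, y up, looking along -z (the intrinsics and any distortion apply to the point x, -y, -z); pixel columns grow to the right and rows downward; lengths in m; the calibration is good to about 2 mm. A picture is of the moment at which its call begins.
- bot.finish_job(): hands the job in; it is judged then, once.
The state is a dict: "t": time; "joint_pos": joint angles; "dq": joint speeds; "tau": joint torques, N m; "position": TCP position; "tcp_rot": TCP orientation; "ft_force": force on the tool from outside, world axes, zero at the start; "moment": the same for the moment, N m; "gripper_width": finger opening in m; "grasp_force": force on a finger pad.
Only numpy, scipy, OpenCV 4.12 (cv2) and the standard library are available. Lean on these libraries where they do the work, as an engineer would, in place of code of your own. Each camera call takes 0.05 s, during which the arm holds its last target. There are 200 camera calls.

TASK

Set the light sensor into the T-shaped pocket at the end of the photometer bench, window facing the lamp, fully down, flat and square, and let go of it. Then pick up the glass cell by its two frosted sides only, never touching its clear ends with the fingers, and hold it upright in the light path about midway between lamp and sensor, its clear ends square across the beam and centred on it, clear of everything else. Finish while still holding it there, and leave the other things on the bench where they are.

Things in the scene. Friction and masses are not known exactly. Their poses are not given: they have to be found in the camera images.
- sensor_center (a point): Centre, half-way up (39 mm above the underside), of the loose light sensor insert, 0.18 kg: a flat aluminium T-shaped foot 10 mm thick and, on its middle, an upright black head 26 (x) by 40 (y) mm, up to 78 mm above the underside. z up. The round steel-rimmed sensor window is on the head's front, its -x face, 58 mm above the underside.
- sensor_foot (a point): Centre of the underside of the sensor's foot, 39 mm below sensor_center, same axes. The foot is 64 mm long (x from -32 to +32), 56 mm wide (y) at the rear (x -10 to +32), with a tongue 32 mm wide in front (x -32 to -10), on the window's side.
- sensor: The whole sensor insert; same origin and axes as sensor_foot.
- photometer: Fixed photometer bench: aluminium base plate 370 x 100 x 12 mm, origin at the centre of its underside on the table, x along it from the lamp end to the pocket end, z up. Grey lamp box at x -178 to -93 mm, 84 mm wide, top 96 mm above the table; its black lens tube (radius 16 mm) reaches to x -71 mm.
- pocket (a point): Centre of the floor of the T-shaped pocket, 120 mm along +x from the photometer's origin, floor 12 mm above the table. Dark steel walls 8 mm high, 6 mm thick, open above; outline of the sensor's foot plus 2.5 mm clearance all round, narrow end toward the lamp (-x). Axes as the photometer's; a seated sensor_foot coincides with it, axes too.
- beam (a point): Point on the light beam where the cell is to be held: 70 mm above the table, 15 mm along +x from the photometer's origin, about midway between the lens tube and the seated sensor's head. The beam runs level along this frame's x; z up.
- cell_center (a point): Centre, half-way up (30 mm above the underside), of the loose rectangular glass cell, 60 g, 36 (x) by 22 (y) by 60 (z, up) mm, upright on the mat. The long sides (+y and -y faces, 22 mm apart) are frosted, whitish: grip here. The ends (+x and -x faces) are clear; light passes through them along x. Either end may face the lamp.
- cell: The whole glass cell, origin at the centre of its underside, same axes as cell_center.
- window_a: Clear end face of the cell at its +x end, full face 22 x 60 mm, 1 mm thick; origin at its centre. Fingers must not touch it.
- window_b: The same at the cell's -x end. Fingers must not touch it.
- mat: Fixed black rubber mat 80 x 80 x 4 mm on which the cell stands; origin at the centre of its underside.
- spool: Bystander, loose, to be left alone: black plastic ring, 50 across, 20 high, lying flat between the two work places (mm). Origin at the centre of its underside.
- jar: Bystander, loose, to be left alone: small glass jar with a red cap, 44 across, 60 high (mm). Origin at the centre of its underside.
- beaker: Bystander, loose, to be left alone: glass beaker, 68 across, 85 high (mm). Origin at the centre of its underside.
- burner: Bystander, loose, to be left alone: steel gas burner, round foot 76 across, 138 high (mm). Origin at the centre of its underside.
- phone: Bystander, loose, to be left alone: black phone lying flat, 150 x 72 x 9 (mm). Origin at the centre of its underside.

How it is judged:
By the outcome, as a careful person would: the job done as asked, in the order asked, and still so for the second after the job is handed in, while the arm keeps its last pose, push and grip.
It also fails if it takes over 61 s, if anything falls off the work surface, if the arm or the gripper's body presses on something with over 40 N, if the wrist force passes 120 N, or if a joint passes its speed limit or range.

## Working session

There is one attempt and no reset: what is moved stays moved. The work goes in short steps, Python scripts to look and compute and a tool call to move; the robot and the scene stay as the last step left them, time stands still between calls to the robot, and variables do not carry over. Pictures are saved under pics/ and viewed, at most 10 in all, crops included, and the job is handed in when it is done.

Besides the shell and the picture viewer there is one more tool, called after "Call:" as name(argument=value, ...), one argument or row to a line, values as JSON. move_arm: Moves the arm, as the interface text tells. Its arguments: {"type":"object","properties":{"moves":{"type":"array"},"grip_force":{"type":"number"}},"required":["moves"]}

```bash
ls; mkdir -p pics
cat > h.py <<'E'
import numpy as np, cv2
from bench import state, vision, bot
from scipy.spatial.transform import Rotation as R
def grab(n):
    f=vision.grab_frame(n); np.savez(''+n+'.npz',**{k:f[k] for k in('pixels','range_z','mtx','eye','rotation')}); return f
def load(n): return dict(np.load(''+n+'.npz'))
def cloud(f):
    d=f['range_z'];v,u=np.mgrid[:384,:512];K=f['mtx']
    p=np.stack([(u-K[0,2])/K[0,0]*d,-(v-K[1,2])/K[1,1]*d,-d],-1)
    return p@np.array(f['rotation']).T+f['eye']
def ray(f,u,v,z):
    K=f['mtx'];r=np.array(f['rotation'])@np.array([(u-K[0,2])/K[0,0],-(v-K[1,2])/K[1,1],-1])
    return f['eye']+r*(z-f['eye'][2])/r[2]
E
python3 - <<'E'
from h import *
a=grab('scene');b=grab('top')
for n,f in(('scene',a),('top',b)):
    print(n,f['eye'],f['rotation'],f['mtx'],[k for k in f]); cv2.imwrite(f'pics/{n}.png',cv2.resize(f['pixels'][:,:,::-1],(800,600)))
s=state();print(s)
E
```

```text
pics
scene [1.00906254 0.47273077 1.21898283] [0.53396879 0.00763589 2.32973666] [[452.08683484   0.         254.43429163]
 [  0.         452.08683484 192.28740575]
 [  0.           0.           1.        ]] ['pixels', 'range_z', 'mtx', 'eye', 'rotation']
top [ 0.25846136 -0.02162608  1.37312999] [ 0.18141824  0.01208208 -1.58581199] [[371.56433375   0.         257.55249497]
 [  0.         371.56433375 189.40655869]
 [  0.           0.           1.        ]] ['pixels', 'range_z', 'mtx', 'eye', 'rotation']
{'t': 0.1, 'joint_pos': array([ 1.24632618,  0.60005893, -0.00254663,  1.60002937,  0.00182169,
        0.94293312, -0.07980324]), 'dq': array([ 0.00016429, -0.00333701,  0.00200499, -0.0027664 , -0.00146798,
        0.00059313, -0.00099318]), 'tau': array([ 4.80835122e-03, -7.77983737e+01,  1.56925332e+00, -2.58626318e+01,
        1.25795926e-02,  5.50962097e-03, -1.67494494e-05]), 'position': array([ 0.17768218, -0.70245635,  0.23050064]), 'tcp_rot': array([-3.14017346e+00,  1.48288067e-04,  2.47840935e-01]), 'ft_force': array([ 0.52927598,  0.40234652, -0.36292116]), 'moment': array([0.00896833, 0.04133017, 0.03419955]), 'grasp_force': 0.0, 'gripper_width': 0.08527894093179107}
```

```bash
sed -i "s/np.array(f\['rotation'\])/R.from_euler('xyz',f['rotation']).as_matrix()/" h.py
python3 - <<'E'
from h import *
f=load('top');p=cloud(f);print(np.median(p[...,2]),p[190,256])
f=load('scene');p=cloud(f);print(np.median(p[...,2]),p[190,256])
E
```

```text
0.00041041639492955806 [ 0.50941622 -0.00287871 -0.00550038]
-7.196799234621132e-05 [ 0.48429057 -0.03101725  0.00279553]
```

View pics/top.png

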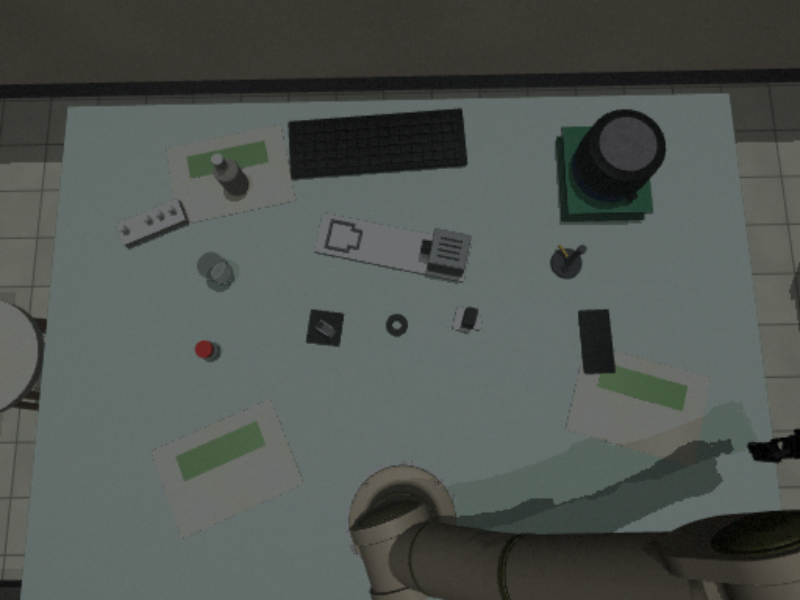

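View pics/scene.png

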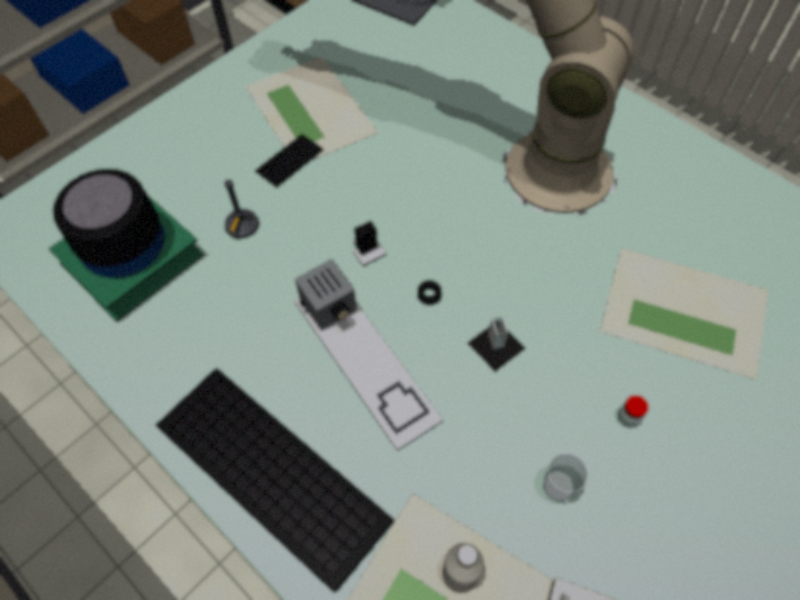

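The top view (800x600) shows the bench with the lamp at (450,250) and the pocket at (343,236). The sensor is at (467,319), the cell on its mat at (325,328) and the spool at (397,325).

Run:
```python
from h import *
f=load('top');k=.64
for n,u,v,z in(('sensor head',467,317,.078),('cell',325,327,.06),('mat',325,328,.004),('spool',397,325,.02),('pocket',343,236,.015),('lamptop',452,252,.096),
 ('c1',322,215,.012),('c2',315,255,.012),('c3',463,281,.012),('jar',206,350,.06),('phone',597,341,.009)):
    print(n,ray(f,u*k,v*k,z).round(4))
# bench plate: white-ish mask
hsv=cv2.cvtColor(f['pixels'],cv2.COLOR_RGB2HSV)
for u,v in((380,258),(360,150),(400,290)): print(hsv[int(v*k),int(u*k)])
a=f['pixels'][130:225,185:320,::-1];g=load('scene')['pixels'][130:300,180:350,::-1]
cv2.imwrite('pics/crop.png',np.hstack([cv2.resize(a,(780,549),interpolation=2)]))
```

```text
sensor head [ 0.4456 -0.1541  0.078 ]
cell [0.4306 0.1683 0.06  ]
mat [0.4355 0.1764 0.004 ]
spool [0.4378 0.0048 0.02  ]
pocket [0.6582 0.1331 0.015 ]
lamptop [ 0.5922 -0.1235  0.096 ]
c1 [0.7134 0.1851 0.012 ]
c2 [0.6127 0.2011 0.012 ]
c3 [ 0.5422 -0.1544  0.012 ]
jar [0.3825 0.4384 0.06  ]
phone [ 0.3936 -0.4637  0.009 ]
[113   9 111]
[ 0  0 24]
[ 87  21 110]
```

View pics/crop.png

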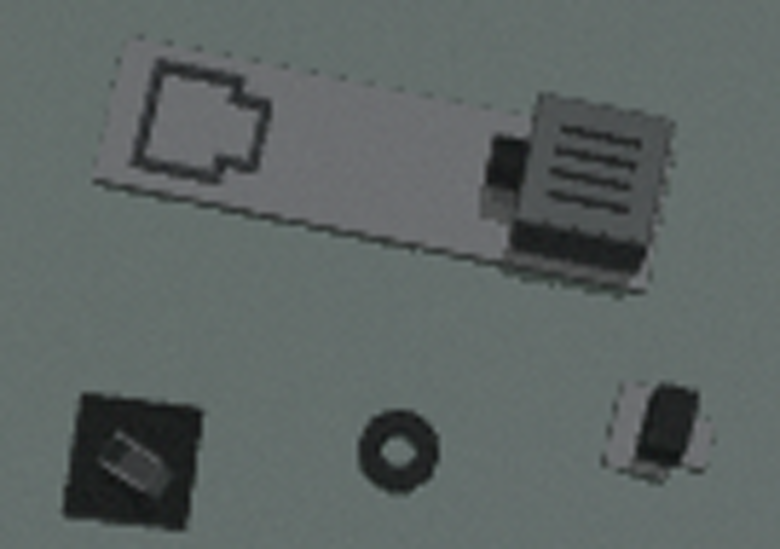

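```bash
cat >> h.py <<'E'
from scipy.optimize import least_squares
def T(p,rpy):
    M=np.eye(4);M[:3,:3]=R.from_euler('xyz',rpy).as_matrix();M[:3,3]=p;return M
def cur(): s=state();return T(s['position'],s['tcp_rot'])
def plan(A,B,N):
    "row repeated N times taking A to B"
    r=(R.from_matrix(A[:3,:3].T@B[:3,:3]).as_rotvec())/N
    S=sum(R.from_rotvec(r*i).as_matrix() for i in range(N))
    d=np.linalg.solve(S,A[:3,:3].T@(B[:3,3]-A[:3,3]))*1000
    print('N',N,'shift',d.round(2),'rot',r.round(4),'|d|',np.linalg.norm(d).round(1)); return B
E
python3 - <<'E'
from h import *
f=grab('wrist');C=T(f['eye'],f['rotation']);A=cur()
X=np.linalg.inv(A)@C;print(X.round(3),f['mtx'][0])
plan(A,T([.43,-.154,.25],[np.pi,0,np.radians(79)]),12)
E
```

```text
[[-0.001  0.958  0.287  0.074]
 [ 1.     0.     0.001 -0.001]
 [ 0.001  0.287 -0.958 -0.143]
 [ 0.     0.     0.     1.   ]] [272.46320159   0.         256.24365051]
N 12 shift [ 49.42 -19.37  -1.6 ] rot [-0.0001 -0.     -0.0943] |d| 53.1
```

Call:
move_arm(
  moves=[49.4,-19.4,-1.6,0,0,-0.0943,1,49.4,-19.4,-1.6,0,0,-0.0943,1,49.4,-19.4,-1.6,0,0,-0.0943,1,49.4,-19.4,-1.6,0,0,-0.0943,1,49.4,-19.4,-1.6,0,0,-0.0943,1],
)

```text
t: 0.78
position: [0.3602, -0.5107, 0.2391]
tcp_rot: [-3.142, -0.0, 0.723]
ft_force: [0.2, 0.2, 0.6]
gripper_width: 0.0855
grasp_force: 0.0
```

Call:
move_arm(
  moves=[49.4,-19.4,-1.6,0,0,-0.0943,1,49.4,-19.4,-1.6,0,0,-0.0943,1,49.4,-19.4,-1.6,0,0,-0.0943,1,49.4,-19.4,-1.6,0,0,-0.0943,1,49.4,-19.4,-1.6,0,0,-0.0943,1],
)

```text
t: 1.4
position: [0.4343, -0.2583, 0.2473]
tcp_rot: [3.141, -0.0, 1.194]
ft_force: [0.8, 0.2, 0.1]
gripper_width: 0.0852
grasp_force: 0.0
```

Call:
move_arm(
  moves=[49.4,-19.4,-1.6,0,0,-0.0943,1,49.4,-19.4,-1.6,0,0,-0.0943,1,0,0,0,0,0,0,1,0,0,0,0,0,0,1],
)

```text
t: 1.9
position: [0.4296, -0.1547, 0.2505]
tcp_rot: [3.141, 0.0, 1.379]
ft_force: [-0.1, 0.8, -0.0]
gripper_width: 0.0855
grasp_force: 0.0
```

Run:
```python
from h import *
f=grab('wrist');cv2.imwrite('pics/w1.png',cv2.resize(f['pixels'][:,:,::-1],(800,600)))
```

```text
(no output)
```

View pics/w1.png

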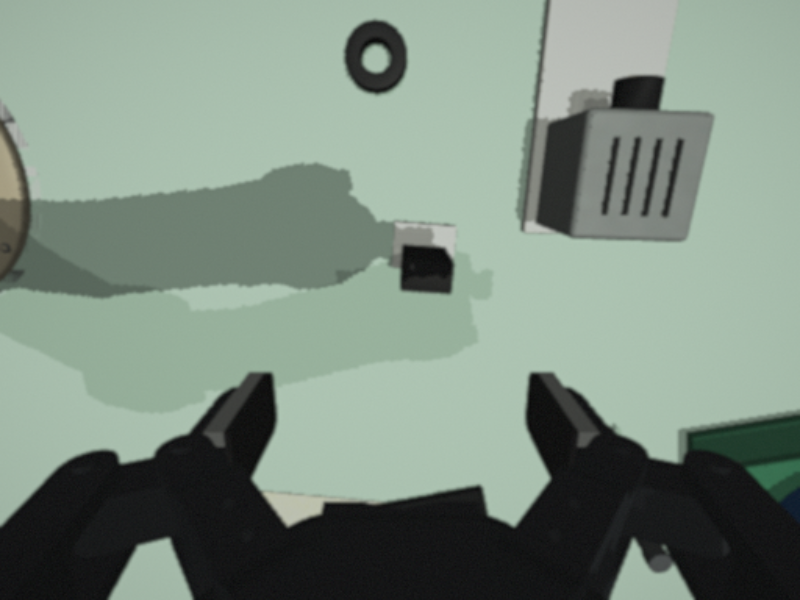

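The sensor is at (427,265) in the wrist view, and the plate behind its head is the wide end. The lamp is at right and the spool at (376,57).

Run:
```python
from h import *
for n in('wrist','top','scene'):
    f=load(n);p=cloud(f);px=f['pixels'].astype(int)
    near=np.hypot(p[...,0]-.445,p[...,1]+.155)<.07
    m=near&(p[...,2]>.068)&(p[...,2]<.09)
    q=p[m]; print(n,len(q),q.mean(0),np.median(q[:,2]))
    def rect(q):
        (c,s,a)=cv2.minAreaRect((q[:,:2]*1000).astype(np.float32));print('  rect',c,s,a)
    rect(q)
    # foot: aluminium low
    m=near&(p[...,2]>.0055)&(p[...,2]<.016); rect(p[m]); print('  foot',m.sum(),p[m].mean(0))
    # line fit to colour edges of the bright plate
f=load('wrist');a=f['pixels'][130:200,235:310,::-1];cv2.imwrite('pics/s.png',cv2.resize(a,(750,700)[:1]+(600,),interpolation=0))
```

```text
wrist 748 [ 0.44920767 -0.15929441  0.07783689] 0.07812306736872204
  rect (449.1298828125, -160.52928161621094) (26.39588737487793, 39.96467590332031) 74.78064727783203
  rect (449.1271667480469, -160.49703979492188) (64.13027954101562, 55.75312423706055) 74.71215057373047
  foot 692 [ 0.45193277 -0.14189795  0.01036093]
top 86 [ 0.44787298 -0.16096862  0.07780918] 0.07818861084207118
  rect (448.0079650878906, -161.5169219970703) (26.59906768798828, 39.35084915161133) 74.88645935058594
  rect (452.119384765625, -155.8963623046875) (136.59344482421875, 119.4803237915039) 89.02068328857422
  foot 177 [ 0.44503836 -0.15200093  0.0092384 ]
scene 111 [ 0.45032855 -0.15942631  0.0766337 ] 0.07696934854552162
  rect (448.61724853515625, -160.77487182617188) (28.960731506347656, 41.84754180908203) 78.09030151367188
  rect (446.81378173828125, -150.17352294921875) (68.33534240722656, 131.08480834960938) 62.7327880859375
  foot 140 [ 0.45373566 -0.14382962  0.0098505 ]
```

View pics/s.png

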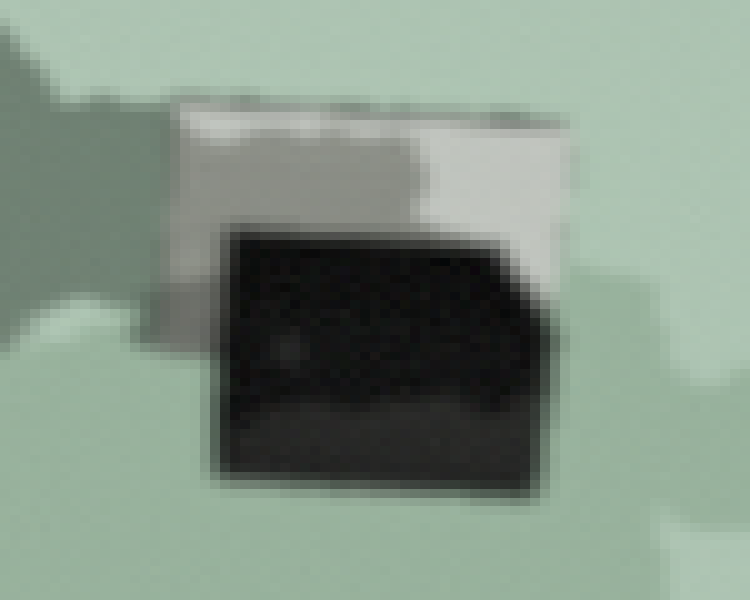

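Run:
```python
from h import *
A=cur();B=plan(A,T([.4491,-.1605,.15],[np.pi,0,np.radians(74.75)]),3);plan(B,T([.4491,-.1605,.027],[np.pi,0,np.radians(74.75)]),3);print(state()['joint_pos'])
```

```text
N 3 shift [-0.32  6.73 33.47] rot [0.     0.0001 0.0243] |d| 34.1
N 3 shift [ 0. -0. 41.] rot [0. 0. 0.] |d| 41.0
[ 0.54913831  0.2765379  -0.40704225  2.1511307   0.16120966  0.74196898
 -0.15643715]
```

Call:
move_arm(
  moves=[-0.3,6.7,33.5,0,0,0.0243,1,-0.3,6.7,33.5,0,0,0.0243,1,-0.3,6.7,33.5,0,0,0.0243,1,0,0,0,0,0,0,1],
)

```text
t: 2.45
position: [0.4481, -0.1602, 0.148]
tcp_rot: [-3.137, 0.0, 1.305]
ft_force: [0.5, 0.1, -0.1]
gripper_width: 0.0852
grasp_force: 0.0
```

Call:
move_arm(
  moves=[0,0,41,0,0,0,1,0,0,41,0,0,0,1,0,0,41,0,0,0,1,0,0,0,0,0,0,1,0,0,0,0,0,0,1],
)

```text
t: 3.08
position: [0.4495, -0.1599, 0.0284]
tcp_rot: [3.14, 0.0, 1.306]
ft_force: [0.5, -0.6, -0.6]
gripper_width: 0.0855
grasp_force: 0.0
```

Call:
move_arm(
  moves=[0,0,0,0,0,0,-1,0,0,0,0,0,0,-1,0,0,0,0,0,0,-1,0,0,0,0,0,0,-1,0,0,0,0,0,0,-1],
  grip_force=40,
)

```text
t: 3.7
position: [0.4493, -0.1597, 0.028]
tcp_rot: [3.14, 0.0, 1.306]
ft_force: [-1.1, -0.5, 11.9]
gripper_width: 0.0398
grasp_force: 39.4
```

Call:
move_arm(
  moves=[0,0,0,0,0,0,-1,0,0,0,0,0,0,-1,0,0,0,0,0,0,-1,0,0,0,0,0,0,-1,0,0,0,0,0,0,-1],
)

```text
t: 4.32
position: [0.4493, -0.1597, 0.028]
tcp_rot: [3.14, 0.0, 1.306]
ft_force: [-0.1, 0.0, 11.5]
gripper_width: 0.0398
grasp_force: 39.4
```

Run:
```python
from h import *
A=cur();B=A.copy();B[2,3]=.20;plan(A,B,4);plan(B,T([.645,.07,.20],[np.pi,0,np.radians(78.8)]),6)
```

```text
N 4 shift [-2.000e-02  6.000e-02 -4.301e+01] rot [0. 0. 0.] |d| 43.0
N 6 shift [4.485e+01 2.277e+01 1.000e-02] rot [ 0.0002  0.0001 -0.0115] |d| 50.3
```

Call:
move_arm(
  moves=[0,0,-20,0,0,0,-1,0,0,-42,0,0,0,-1,0,0,-55,0,0,0,-1,0,0,-55,0,0,0,-1,0,0,0,0,0,0,-1],
)

```text
t: 4.95
position: [0.4505, -0.16, 0.2028]
tcp_rot: [3.134, 0.001, 1.306]
ft_force: [1.0, -0.2, -1.2]
gripper_width: 0.0395
grasp_force: 41.3
```

Call:
move_arm(
  moves=[45,23,0,0,0,-0.0115,-1,45,23,0,0,0,-0.0115,-1,45,23,0,0,0,-0.0115,-1,45,23,0,0,0,-0.0115,-1,45,23,0,0,0,-0.0115,-1],
)

```text
t: 5.58
position: [0.6146, 0.0327, 0.1974]
tcp_rot: [-3.14, 0.001, 1.364]
ft_force: [0.4, 0.2, -1.5]
gripper_width: 0.0396
grasp_force: 41.2
```

Call:
move_arm(
  moves=[45,23,0,0,0,-0.0115,-1,0,0,0,0,0,0,-1,0,0,0,0,0,0,-1,0,0,0,0,0,0,-1],
)

```text
t: 6.08
position: [0.6453, 0.0694, 0.1983]
tcp_rot: [-3.14, 0.001, 1.374]
ft_force: [0.7, 0.0, -2.0]
gripper_width: 0.0395
grasp_force: 41.2
```

Run:
```python
from h import *
f=grab('wrist');cv2.imwrite('pics/w2.png',cv2.resize(f['pixels'][:,:,::-1],(800,600)))
p=cloud(f)
def rect(m,t):
    q=p[m];print(t,m.sum(),cv2.minAreaRect((q[:,:2]*1000).astype(np.float32)),np.median(q[:,2]))
near=np.hypot(p[...,0]-.658,p[...,1]-.133)<.07
def big(m):
    n,l,s,_=cv2.connectedComponentsWithStats(m.astype(np.uint8));return l==1+s[1:,4].argmax()
g=f['pixels'].max(2)
rect(big(near&(p[...,2]>.0165)&(p[...,2]<.024)),'walls by height')
print(state()['ft_force'],state()['position'],state()['tcp_rot'])
```

```text
walls by height 1446 ((658.3368530273438, 132.52066040039062), (81.02164459228516, 72.7640609741211), 77.1436538696289) 0.020433499182664433
[ 0.18794151  0.30137702 -2.30547957] [0.64546462 0.06946817 0.19861662] [-3.14093480e+00  1.05486558e-03  1.37400022e+00]
```

View pics/w2.png

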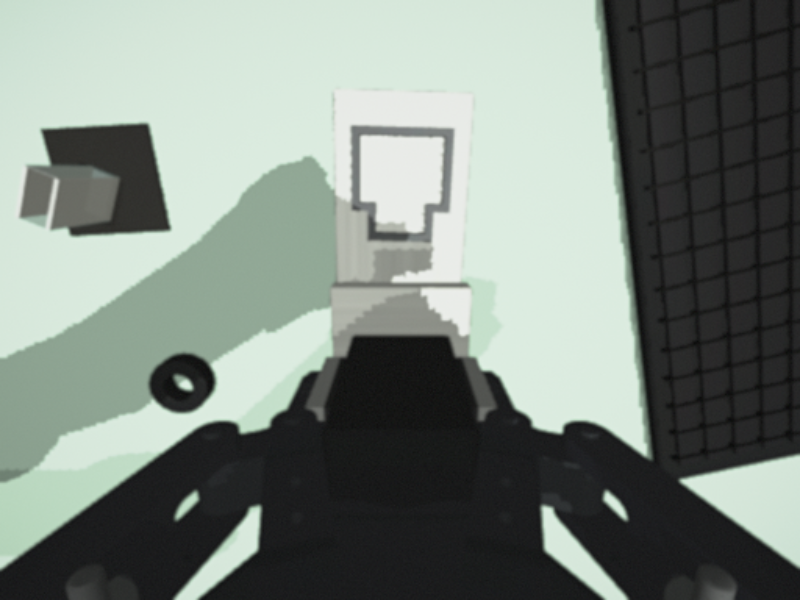

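The pocket is at (402,183) with its narrow end toward the lamp. The sensor foot is held level with its rear edge at row 285, and the cell and mat are at (80,190).

Run:
```python
from h import *
f=load('wrist');p=cloud(f)
def rect(q,t):
    print(t,len(q),cv2.minAreaRect((q[:,:2]*1000).astype(np.float32)),np.median(q[:,2]).round(4))
near=np.hypot(p[...,0]-.65,p[...,1]-.11)<.13
rect(p[near&(p[...,2]>.008)&(p[...,2]<.024)],'plate')
w=p[near&(p[...,2]>.0165)&(p[...,2]<.024)]
# side edges of plate & pocket wall: transform and line fit
for yaw in(77.1,):
    M=R.from_euler('z',-yaw,degrees=True).as_matrix()
    for q,t in((p[near&(p[...,2]>.008)&(p[...,2]<.024)],'plate'),(w,'wall')):
        l=(q-[.6583,.1325,0])@M.T
        for s in(-1,1):
            E=[]
            for b in np.arange(-.05,.045,.003):
                k=l[abs(l[:,0]-b)<.0015]
                if len(k)>5 :
                    e=(s*k[:,1]).max()
                    if e>(.047 if t=='plate' else .034): E.append((b,s*e))
            E=np.array(E)
            if len(E)>4: c=np.polyfit(E[:,0],E[:,1],1);print(t,s,len(E),'dyaw',np.degrees(c[0]).round(2),'off',c[1].round(4))
    k=(w-[.6583,.1325,0])@M.T;print('wall ext',k.min(0),k.max(0))
# held sensor foot
A=cur();l=np.linalg.inv(A);q=p.reshape(-1,3)@l[:3,:3].T+l[:3,3]
m=(q[:,2]>.010)&(q[:,2]<.034)&(abs(q[:,0])<.06)&(abs(q[:,1])<.06)
k=q[m];h=np.histogram(k[:,2],12);print(h[0],h[1].round(4));print(k.min(0),k.max(0))
k=k[k[:,2]>.012]; rect(k,'foot in tool')
```

```text
plate 10422 ((657.08740234375, 127.42727661132812), (140.5897674560547, 100.01416778564453), 77.14266967773438) 0.0126
plate -1 32 dyaw -0.06 off -0.0493
plate 1 32 dyaw 0.09 off 0.0494
wall -1 20 dyaw 0.3 off -0.0359
wall 1 20 dyaw -0.31 off 0.0362
wall ext [-0.04048863 -0.036423    0.01654166] [0.04055107 0.03633775 0.02301101]
[  59   51   48   46  103 1919 1048   74   48   43   56   27] [0.01   0.0114 0.0128 0.0142 0.0156 0.017  0.0184 0.0198 0.0211 0.0225
 0.0239 0.0253 0.0267]
[ 0.00089707 -0.02815483  0.01002556] [0.03129527 0.02784546 0.02669607]
foot in tool 3441 ((16.122100830078125, -0.16508865356445312), (55.99989700317383, 30.38823890686035), 89.93666076660156) 0.0181
```

Run:
```python
from h import *
y=np.radians(77.14);c=np.array([.6583,.1325])+.0004*np.array([np.cos(y),np.sin(y)])
A=cur();B=plan(A,T([*c,.16],[np.pi,0,y]),3);plan(B,T([*c,.065],[np.pi,0,y]),3)
```

```text
N 3 shift [21.58 -0.1  12.86] rot [-0.0002  0.0004  0.0092] |d| 25.1
N 3 shift [-0.   -0.   31.67] rot [0. 0. 0.] |d| 31.7
```

Call:
move_arm(
  moves=[21.6,-0.1,12.9,-0.0002,0.0004,0.0092,-1,21.6,-0.1,12.9,-0.0002,0.0004,0.0092,-1,21.6,-0.1,12.9,-0.0002,0.0004,0.0092,-1,0,0,0,0,0,0,-1],
)

```text
t: 6.62
position: [0.6583, 0.1355, 0.1595]
tcp_rot: [-3.141, -0.001, 1.35]
ft_force: [-0.4, -0.2, -1.5]
gripper_width: 0.0393
grasp_force: 41.2
```

Call:
move_arm(
  moves=[0,0,31.6,0,0,0,-1,0,0,31.6,0,0,0,-1,0,0,31.6,0,0,0,-1,0,0,0,0,0,0,-1,0,0,0,0,0,0,-1],
)

```text
t: 7.25
position: [0.6598, 0.1339, 0.0669]
tcp_rot: [3.14, -0.002, 1.347]
ft_force: [0.0, 0.8, -1.0]
gripper_width: 0.04
grasp_force: 41.1
```

Run:
```python
from h import *
y=np.radians(77.14);c=np.array([.6583,.1325])+.0004*np.array([np.cos(y),np.sin(y)])
A=cur();plan(A,T([*c,.0405],[np.pi,0,y]),1);print(A[:3,3],state()['tcp_rot'],state()['joint_pos'])
```

```text
N 1 shift [-1.28 -1.18 26.37] rot [ 0.0019 -0.0015  0.0007] |d| 26.4
[0.6597689  0.13385217 0.06687214] [ 3.13973954e+00 -1.51685672e-03  1.34700309e+00] [-0.08749553  0.74717091 -0.3106105   1.82753648  0.36459356  0.62064712
 -0.84310634]
```

Call:
move_arm(
  moves=[-1.3,-1.2,0,0.002,-0.0015,0.0007,-1,0,0,6,0,0,0,-1,0,0,6,0,0,0,-1,0,0,0,0,0,0,-1,0,0,0,0,0,0,-1],
)

```text
t: 7.88
position: [0.6576, 0.1337, 0.0534]
tcp_rot: [-3.14, 0.0, 1.347]
ft_force: [-0.5, 0.1, -0.8]
gripper_width: 0.0399
grasp_force: 41.1
```

Run:
```python
from h import *
y=np.radians(77.14);c=np.array([.6583,.1325])+.0004*np.array([np.cos(y),np.sin(y)])
A=cur();plan(A,T([*c,.0405],[np.pi,0,y]),1)
f=grab('wrist');p=cloud(f)
l=np.linalg.inv(A);q=p.reshape(-1,3)@l[:3,:3].T+l[:3,3]
m=(q[:,2]>.012)&(q[:,2]<.024)&(abs(q[:,0])<.045)&(abs(q[:,1])<.045);k=q[m];print('foot',k.min(0),k.max(0))
z=p.reshape(-1,3)[:,2];m=(z>.0165)&(z<.024)&(abs(q[:,0])<.06)&(abs(q[:,1])<.06);k=q[m];print('wall',k.min(0),k.max(0))
cv2.imwrite('pics/w3.png',cv2.resize(f['pixels'][:,:,::-1][120:384,100:412],(780,600)))
```

```text
N 1 shift [-0.57  1.01 12.85] rot [-0.0016  0.0004  0.0011] |d| 12.9
foot [ 0.00098066 -0.02806456  0.01207803] [0.03127214 0.02808286 0.02399578]
wall [-0.0114831  -0.03583812  0.03083129] [0.03976542 0.03746201 0.03683808]
```

View pics/w3.png

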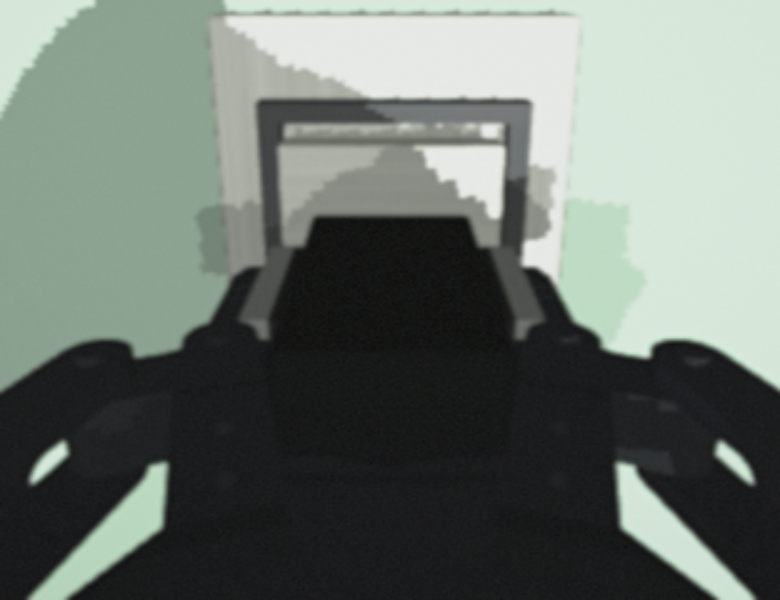

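The foot hangs square above the pocket and needs about +0.9 mm in tool y.

Call:
move_arm(
  moves=[-0.2,0.9,0,-0.001,0,0.001,-1,0,0,5,0,0,0,-1,0,0,5,0,0,0,-1,0,0,0,0,0,0,-1,0,0,0,0,0,0,-1],
)

```text
t: 8.55
position: [0.6584, 0.1332, 0.0434]
tcp_rot: [-3.141, 0.0, 1.346]
ft_force: [-0.0, -0.5, -1.1]
gripper_width: 0.0396
grasp_force: 41.1
```

Call:
move_arm(
  moves=[0,0,2,0,0,0,-1,0,0,1.5,0,0,0,-1,0,0,0,0,0,0,-1,0,0,0,0,0,0,-1],
)

```text
t: 9.05
position: [0.6584, 0.1332, 0.0401]
tcp_rot: [-3.141, 0.0, 1.346]
ft_force: [-2.1, -0.6, 1.3]
gripper_width: 0.0397
grasp_force: 41.4
```

Call:
move_arm(
  moves=[0,0,0.5,0,0,0,-1,0,0,0,0,0,0,-1,0,0,0,0,0,0,-1],
)

```text
t: 9.43
position: [0.6585, 0.1332, 0.0401]
tcp_rot: [-3.142, 0.0, 1.346]
ft_force: [-2.0, -1.1, 7.3]
gripper_width: 0.0397
grasp_force: 42.2
```

Call:
move_arm(
  moves=[0,0,0,0,0,0,0.3,0,0,0,0,0,0,0.6,0,0,0,0,0,0,0.6,0,0,0,0,0,0,0.6],
)

```text
t: 9.93
position: [0.6584, 0.1332, 0.0394]
tcp_rot: [-3.141, 0.0, 1.346]
ft_force: [0.1, -0.2, 0.3]
gripper_width: 0.0686
grasp_force: 0.0
```

Call:
move_arm(
  moves=[0,0,-30,0,0,0,0.6,0,0,-50,0,0,0,1,0,0,-60,0,0,0,1,0,0,-50,0,0,0,1,0,0,0,0,0,0,1],
)

```text
t: 10.55
position: [0.6605, 0.134, 0.2341]
tcp_rot: [3.135, -0.003, 1.346]
ft_force: [-0.1, -0.0, -0.9]
gripper_width: 0.0857
grasp_force: 0.0
```

Run:
```python
from h import *
f=grab('wrist');p=cloud(f);print(state()['position'])
near=np.hypot(p[...,0]-.658,p[...,1]-.1325)<.06
def rect(m,t):
    q=p[m];print(t,m.sum(),cv2.minAreaRect((q[:,:2]*1000).astype(np.float32)),np.median(q[:,2]),np.ptp(q[:,2]))
def lv(m):
    q=p[m];c=np.linalg.lstsq(np.c_[q[:,:2]-[.658,.1325],np.ones(len(q))],q[:,2],rcond=None)[0];print(' tilt deg',np.degrees(c[:2]),c[2])
t=near&(p[...,2]>.085)&(p[...,2]<.095);rect(t,'head');lv(t)
rect(near&(p[...,2]>.008)&(p[...,2]<.0165),'floor')
fo=near&(p[...,2]>.0165)&(p[...,2]<.026);rect(fo,'foot+wall')
B=T([.44,.10,.25],[np.pi,0,np.radians(90)]);plan(cur(),B,6)
c=np.hypot(p[...,0]-.43,p[...,1]-.17)<.04
print('cell z hist',np.histogram(p[c][:,2],8))
```

```text
[0.65926082 0.13335846 0.23147179]
head 864 ((658.630615234375, 132.43336486816406), (26.04966926574707, 39.70703887939453), 76.06422424316406) 0.09022717733765329 0.00717572003261735
 tilt deg [-0.48370117 -1.80742228] 0.09011758301009562
floor 2673 ((658.1713256835938, 132.28404235839844), (119.3245620727539, 99.99678039550781), 77.32598114013672) 0.01237685812456113 0.007629279832371327
foot+wall 1645 ((658.2847900390625, 132.89523315429688), (80.58769226074219, 72.95149230957031), 77.33514404296875) 0.02126422721535598 0.008640699191329426
N 6 shift [-10.31 -35.57  -3.16] rot [ 0.0005 -0.0001 -0.0375] |d| 37.2
cell z hist (array([1462,  117,  121,  129,  188,  252,  276,  408]), array([-0.00134387,  0.00709776,  0.01553939,  0.02398102,  0.03242265,
        0.04086428,  0.04930592,  0.05774755,  0.06618918]))
```

Call:
move_arm(
  moves=[-10.3,-35.6,-3.2,0,0,-0.0375,1,-10.3,-35.6,-3.2,0,0,-0.0375,1,-10.3,-35.6,-3.2,0,0,-0.0375,1,-10.3,-35.6,-3.2,0,0,-0.0375,1,-10.3,-35.6,-3.2,0,0,-0.0375,1],
)

```text
t: 11.22
position: [0.4731, 0.1083, 0.2442]
tcp_rot: [-3.138, 0.001, 1.535]
ft_force: [-0.8, 0.0, 0.0]
gripper_width: 0.0858
grasp_force: 0.0
```

Call:
move_arm(
  moves=[-10.3,-35.6,-3.2,0,0,-0.0375,1,0,0,0,0,0,0,1,0,0,0,0,0,0,1,0,0,0,0,0,0,1,0,0,0,0,0,0,1],
)

```text
t: 11.85
position: [0.4396, 0.1001, 0.2484]
tcp_rot: [-3.141, -0.0, 1.571]
ft_force: [0.5, 0.9, 0.2]
gripper_width: 0.0853
grasp_force: 0.0
```

Run:
```python
from h import *
f=grab('wrist');p=cloud(f);print(state()['position'],state()['tcp_rot'])
def rect(m,t):
    q=p[m];print(t,m.sum(),cv2.minAreaRect((q[:,:2]*1000).astype(np.float32)),np.median(q[:,2]),np.ptp(q[:,2]))
near=np.hypot(p[...,0]-.658,p[...,1]-.1325)<.06
t=near&(p[...,2]>.087)&(p[...,2]<.094);rect(t,'head')
q=p[t];c=np.linalg.lstsq(np.c_[q[:,:2]-[.658,.1325],np.ones(len(q))],q[:,2],rcond=None)[0];print(' tilt deg',np.degrees(c[:2]),c[2])
c=np.hypot(p[...,0]-.43,p[...,1]-.17)<.05
for a,b in((.055,.072),(.06,.068),(.008,.055)): rect(c&(p[...,2]>a)&(p[...,2]<b),f'cell {a} {b}')
print(np.histogram(p[c][:,2],12))
v,u=np.where(c);print(u.min(),u.max(),v.min(),v.max())
cv2.imwrite('pics/w4.png',cv2.resize(f['pixels'][v.min()-5:v.max()+5,u.min()-5:u.max()+5,::-1],(600,600)))
```

```text
[0.43952059 0.1000746  0.24848943] [-3.14062601e+00 -9.10041423e-05  1.57115338e+00]
head 871 ((657.9930419921875, 132.2013397216797), (25.93732452392578, 40.71644592285156), 76.4794921875) 0.09025381022017442 0.006190878674842137
 tilt deg [ 0.46594999 -0.08689756] 0.09021979339999102
cell 0.055 0.072 191 ((430.0128479003906, 171.60098266601562), (35.86332321166992, 21.917816162109375), 56.33540344238281) 0.06437042375742336 0.011018347709063403
cell 0.06 0.068 177 ((430.0128479003906, 171.60098266601562), (35.86332321166992, 21.917816162109375), 56.33540344238281) 0.06443959077839928 0.006172094478412049
cell 0.008 0.055 172 ((429.99365234375, 171.61830139160156), (34.18296813964844, 17.10525894165039), 55.78797912597656) 0.015488432234948918 0.0469099058021763
(array([4071,  110,  134,    0,    0,    0,    0,    0,    0,    0, 1051,
        794]), array([-0.0016322 ,  0.03112379,  0.06387977,  0.09663576,  0.12939175,
        0.16214773,  0.19490372,  0.22765971,  0.2604157 ,  0.29317168,
        0.32592767,  0.35868366,  0.39143965]))
1 510 1 383
```

View pics/w4.png

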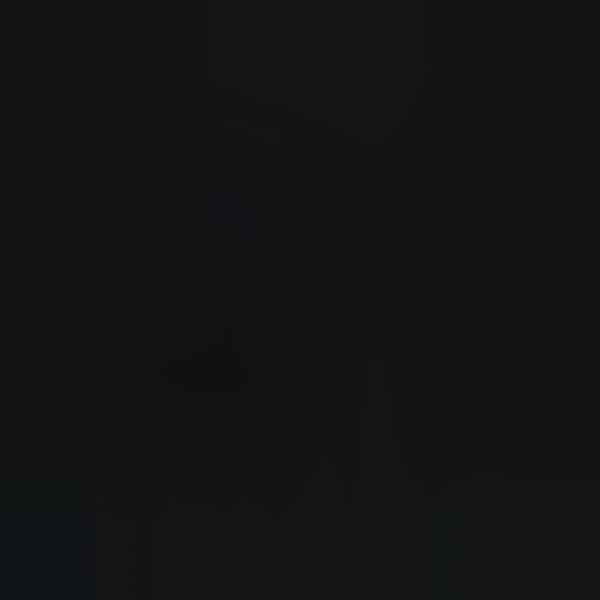

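The crop missed its target and shows nothing useful. The depth numbers are good: the cell measures 35.9 x 21.9 mm at (0.430, 0.1716), with its top at 0.064 and yaw 56.3°. The sensor head top is at 0.090, level and seated.

Run:
```python
from h import *
y=np.radians(56.3)
B=plan(cur(),T([.4300,.1716,.11],[np.pi,0,y]),5)
```

```text
N 5 shift [13.66 -5.24 27.7 ] rot [-0.0002  0.      0.1177] |d| 31.3
```

Call:
move_arm(
  moves=[13.7,-5.2,27.7,0,0,0.1177,1,13.7,-5.2,27.7,0,0,0.1177,1,13.7,-5.2,27.7,0,0,0.1177,1,13.7,-5.2,27.7,0,0,0.1177,1,13.7,-5.2,27.7,0,0,0.1177,1],
)

```text
t: 12.52
position: [0.4301, 0.1721, 0.1093]
tcp_rot: [-3.141, 0.0, 0.979]
ft_force: [1.6, 0.7, -0.3]
gripper_width: 0.0853
grasp_force: 0.0
```

Call:
move_arm(
  moves=[0,0,0,0,0,0,1,0,0,0,0,0,0,1,0,0,0,0,0,0,1],
)

```text
t: 12.9
position: [0.4303, 0.1709, 0.1112]
tcp_rot: [3.141, -0.001, 0.983]
ft_force: [-0.0, -0.3, 0.1]
gripper_width: 0.0854
grasp_force: 0.0
```

Run:
```python
from h import *
f=grab('wrist');p=cloud(f);A=cur();print(A[:3,3],state()['joint_pos'])
c=(np.hypot(p[...,0]-.43,p[...,1]-.1716)<.03)&(p[...,2]>.058)&(p[...,2]<.07)
q=p[c];print(c.sum());
if c.sum()>20: print(cv2.minAreaRect((q[:,:2]*1000).astype(np.float32)))
plan(A,T([.43,.1716,.024],[np.pi,0,np.radians(56.3)]),2)
```

```text
[0.43036827 0.1709156  0.11124299] [-0.32718868  0.50132513 -0.23977268  2.28468244  0.3104719   0.3834896
 -1.4157496 ]
516
((429.87042236328125, 171.59193420410156), (36.457008361816406, 22.02756118774414), 55.89852523803711)
N 2 shift [ 0.16 -0.36 43.62] rot [ 0.0003 -0.0004 -0.    ] |d| 43.6
```

Call:
move_arm(
  moves=[0.2,-0.3,43.6,0,0,0.003,1,0.2,-0.3,43.6,0,0,0.002,1,0,0,0,0,0,0,1,0,0,0,0,0,0,1,0,0,0,0,0,0,1],
)

```text
t: 13.58
position: [0.4304, 0.1723, 0.0248]
tcp_rot: [3.141, -0.002, 0.977]
ft_force: [-0.6, 0.0, 0.3]
gripper_width: 0.0852
grasp_force: 0.0
```

Call:
move_arm(
  moves=[0,0,0,0,0,0,0,0,0,0,0,0,0,-1,0,0,0,0,0,0,-1,0,0,0,0,0,0,-1,0,0,0,0,0,0,-1],
  grip_force=25,
)

```text
t: 14.2
position: [0.4296, 0.1722, 0.0232]
tcp_rot: [-3.141, 0.0, 0.978]
ft_force: [0.1, -0.7, 5.7]
gripper_width: 0.0216
grasp_force: 27.7
```

Call:
move_arm(
  moves=[0,0,0,0,0,0,-1,0,0,0,0,0,0,-1,0,0,0,0,0,0,-1],
)

```text
t: 14.58
position: [0.4296, 0.1722, 0.0233]
tcp_rot: [-3.141, 0.0, 0.978]
ft_force: [-0.7, -0.9, 5.4]
gripper_width: 0.0217
grasp_force: 27.7
```

Gripped at 21.7 mm. Next: lift, then go above the beam point and measure the cell in the hand.

Call:
move_arm(
  moves=[0,0,-15,0,0,0,-1,0,0,-40,0,0,0,-1,0,0,-50,0,0,0,-1,0,0,-50,0,0,0,-1,0,0,0,0,0,0,-1],
)

```text
t: 15.2
position: [0.431, 0.1727, 0.1811]
tcp_rot: [3.139, -0.005, 0.977]
ft_force: [0.4, 1.0, -0.7]
gripper_width: 0.0217
grasp_force: 27.1
```

Run:
```python
from h import *
y=np.radians(77.14)
plan(cur(),T([.6349,.0301,.18],[np.pi,0,y]),7)
```

```text
N 7 shift [-6.21 35.2   0.21] rot [ 0.0005 -0.0006 -0.0528] |d| 35.7
```

Call:
move_arm(
  moves=[-6.2,35.2,0.2,0,0,-0.0528,-1,-6.2,35.2,0.2,0,0,-0.0528,-1,-6.2,35.2,0.2,0,0,-0.0528,-1,-6.2,35.2,0.2,0,0,-0.0528,-1,-6.2,35.2,0.2,0,0,-0.0528,-1],
)

```text
t: 15.82
position: [0.5704, 0.0616, 0.1756]
tcp_rot: [-3.139, 0.001, 1.243]
ft_force: [0.2, 0.9, -0.9]
gripper_width: 0.0216
grasp_force: 27.0
```

Call:
move_arm(
  moves=[-6.2,35.2,0.2,0,0,-0.0528,-1,-6.2,35.2,0.2,0,0,-0.0528,-1,0,0,0,0,0,0,-1,0,0,0,0,0,0,-1,0,0,0,0,0,0,-1],
)

```text
t: 16.45
position: [0.6326, 0.0307, 0.1762]
tcp_rot: [-3.14, 0.001, 1.348]
ft_force: [0.3, 0.4, -0.9]
gripper_width: 0.0218
grasp_force: 27.0
```

Run:
```python
from h import *
f=grab('wrist');p=cloud(f);A=cur();print(A[:3,3],state()['tcp_rot'],f['eye'])
l=np.linalg.inv(A);q=p.reshape(-1,3)@l[:3,:3].T+l[:3,3]
# in-hand points around the cell
m=(abs(q[:,0])<.035)&(abs(q[:,1])<.014)&(q[:,2]>-.06)&(q[:,2]<.03);k=q[m]
print(m.sum(),np.histogram(k[:,2],9),k.min(0),k.max(0))
e=k[(k[:,0]>.012)];print(len(e),np.percentile(e,[2,50,98],axis=0).round(4))
if len(e)>20:
    c=np.linalg.lstsq(np.c_[e[:,1:],np.ones(len(e))],e[:,0],rcond=None)[0];print('front face tilt (yaw,pitch) deg',np.degrees(c[:2]),c[2])
cv2.imwrite('pics/w5.png',cv2.resize(f['pixels'][:,:,::-1],(800,600)))
y=np.radians(77.14);plan(A,T([.6349,.0301,.0595],[np.pi,0,y]),3)
```

```text
[0.63279106 0.03064969 0.17647275] [-3.14047880e+00  5.35433115e-04  1.34850466e+00] [0.64924786 0.10291486 0.31917895]
6687 (array([ 182,  281, 2361, 1043,  836,  682,  539,  426,  337]), array([-0.05969443, -0.05082718, -0.04195993, -0.03309268, -0.02422543,
       -0.01535819, -0.00649094,  0.00237631,  0.01124356,  0.02011081])) [-0.0189608  -0.01399725 -0.05969443] [0.01828459 0.01399803 0.02011081]
2720 [[ 0.0121 -0.0135 -0.0561]
 [ 0.0174 -0.0003 -0.025 ]
 [ 0.018   0.0134  0.0171]]
front face tilt (yaw,pitch) deg [-0.07658467  2.3894434 ] 0.017518587278247597
N 3 shift [-1.000e-02  7.600e-01  3.899e+01] rot [-0.0004  0.0002  0.0007] |d| 39.0
```

View pics/w5.png

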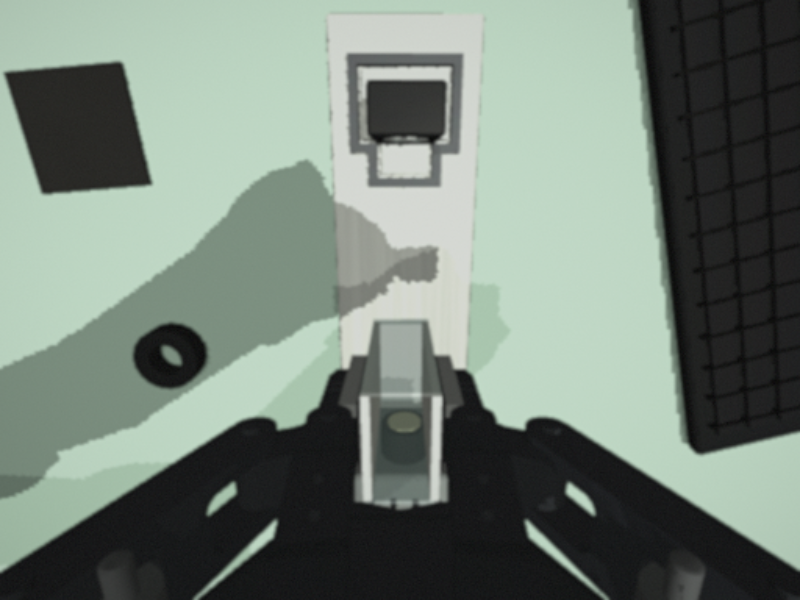

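The sensor is seated in the pocket at (405,110), window toward the lamp. The cell is held upright at (400,440) with its clear ends across the bench axis.

Run:
```python
from h import *
f=load('wrist');p=cloud(f);A=cur()
l=np.linalg.inv(A);q=p.reshape(-1,3)@l[:3,:3].T+l[:3,3]
e=q[(abs(q[:,0])<.025)&(q[:,0]>.0155)&(abs(q[:,1])<.009)&(q[:,2]>-.035)&(q[:,2]<.015)]
c=np.linalg.lstsq(np.c_[e[:,1:],np.ones(len(e))],e[:,0],rcond=None)[0];print(len(e),'front slope deg (y,z)',np.degrees(c[:2]),c[2])
e=q[(abs(q[:,0])<.014)&(abs(q[:,1])<.011)&(q[:,2]>-.045)&(q[:,2]<-.034)]
c=np.linalg.lstsq(np.c_[e[:,:2],np.ones(len(e))],e[:,2],rcond=None)[0];print(len(e),'top slope',np.degrees(c[:2]),c[2])
```

```text
1358 front slope deg (y,z) [0.05694091 0.050141  ] 0.017485127840592623
737 top slope [-0.65982222 -0.20225333] -0.04016900227819284
```

Call:
move_arm(
  moves=[0,0.8,38.5,0,0,0.0007,-1,0,0.8,38.5,0,0,0.0007,-1,0,0.8,38.5,0,0,0.0007,-1,0,0,0,0,0,0,-1,0,0,0,0,0,0,-1],
)

```text
t: 17.12
position: [0.6364, 0.0299, 0.0624]
tcp_rot: [3.141, -0.0, 1.346]
ft_force: [0.4, 0.7, -0.7]
gripper_width: 0.0218
grasp_force: 27.0
```

Call:
move_arm(
  moves=[0,0,0,0,0,0,-1,0,0,0,0,0,0,-1],
)

```text
t: 17.38
position: [0.6366, 0.0292, 0.0625]
tcp_rot: [3.14, -0.0, 1.345]
ft_force: [0.2, -1.3, -1.3]
gripper_width: 0.0217
grasp_force: 27.0
```

Run:
```python
from h import *
f=grab('wrist');p=cloud(f);A=cur();print(A[:3,3],state()['tcp_rot'])
y=np.radians(77.14)
M=R.from_euler('z',-y).as_matrix();o=np.array([.6349,.0301,0])
q=(p.reshape(-1,3)-o)@M.T
e=q[(q[:,0]>.014)&(q[:,0]<.023)&(abs(q[:,1])<.016)&(q[:,2]>.034)&(q[:,2]<.106)]
g=e[(abs(e[:,1])<.009)&(e[:,2]>.046)&(e[:,2]<.094)&(e[:,0]>.0155)]
c=np.linalg.lstsq(np.c_[g[:,1:],np.ones(len(g))],g[:,0],rcond=None)[0]
print('face slope',np.degrees(c[:2]),'x',np.median(g[:,0]),'y',e[:,1].min(),e[:,1].max(),'z',e[:,2].min(),e[:,2].max())
t=q[(abs(q[:,0])<.022)&(abs(q[:,1])<.011)&(q[:,2]>.09)&(q[:,2]<.11)];print('top',np.median(t[:,2]),t[:,0].min(),t[:,0].max())
h=q[(abs(q[:,0]-.105)<.03)&(abs(q[:,1])<.03)&(q[:,2]>.086)&(q[:,2]<.095)];print('sensor head',cv2.minAreaRect((h[:,:2]*1000).astype(np.float32)),np.median(h[:,2]))
plan(A,T([.6349,.0301,.0600],[np.pi,0,y]),1)
```

```text
[0.63649271 0.02920427 0.06224625] [ 3.14040818e+00 -1.02282068e-04  1.34495935e+00]
face slope [ 0.06587488 -0.05506706] x 0.017046271516523073 y -0.013056169396033126 0.015646385179657933 z 0.042113729450018456 0.10550254632195795
top 0.10020213322587697 -0.0194057912173225 0.017954923171840036
sensor head ((102.07787322998047, 0.05505943298339844), (40.30149459838867, 21.41978645324707), 89.9644775390625) 0.09036802134865238
N 1 shift [ 0.52 -1.76  2.24] rot [ 0.0012 -0.0001 -0.0014] |d| 2.9
```

Run:
```python
from h import *
y=np.radians(77.14);M=R.from_euler('z',-y).as_matrix();o=np.array([.6349,.0301,0])
f=load('wrist')
for i in range(2):
    p=cloud(f);q=(p.reshape(-1,3)-o)@M.T;col=f['pixels'].reshape(-1,3)
    m=(abs(q[:,0])<.03)&(abs(q[:,1])<.025)&(q[:,2]>.096)&(q[:,2]<.104);t=q[m]
    print('top',m.sum(),t.min(0),t.max(0),'ymean',t[:,1].mean(),cv2.minAreaRect((t[:,:2]*1000).astype(np.float32)))
    w=q[(abs(q[:,0]-.105)<.06)&(abs(q[:,1])<.045)&(q[:,2]>.0165)&(q[:,2]<.024)];print('walls y',w[:,1].min(),w[:,1].max(),'x',w[:,0].max())
    print(state()['position'],f['eye']);f=grab('wrist')
```

```text
top 2324 [-0.01940579 -0.02489865  0.09600209] [0.01795492 0.02477814 0.10399615] ymean -0.0019277115518042608 ((1.3551025390625, 3.3344192504882812), (44.29315948486328, 41.69306945800781), 68.56480407714844)
walls y -0.036631147979309935 0.037027525504248884 x 0.13592876244719826
[0.63649271 0.02920427 0.06224625] [0.65306621 0.10142536 0.20550983]
top 2415 [-0.0194352  -0.02479903  0.09600964] [0.01762681 0.02482838 0.1039974 ] ymean -0.0018089454381361363 ((1.7895832061767578, 3.294797897338867), (44.12295913696289, 41.3421516418457), 67.6914291381836)
walls y -0.036538087814880806 0.036821897663366285 x 0.13567078133585933
[0.63635908 0.02920932 0.06198295] [0.65297823 0.10138244 0.20523328]
```

Call:
move_arm(
  moves=[0.5,-1.8,1.2,0.001,0,-0.001,-1,0,0,0,0,0,0,-1,0,0,0,0,0,0,-1,0,0,0,0,0,0,-1,0,0,0,0,0,0,-1],
)

```text
t: 18.15
position: [0.6343, 0.0302, 0.0598]
tcp_rot: [-3.14, 0.0, 1.346]
ft_force: [0.4, -0.4, -1.0]
gripper_width: 0.022
grasp_force: 27.0
```

Run:
```python
from h import *
y=np.radians(77.14)
s=state();print(s['position'],s['tcp_rot'],s['grasp_force'],s['gripper_width'],abs(s['dq']).max());plan(cur(),T([.6349,.0301,.0600],[np.pi,0,y]),1)
f=grab('wrist');cv2.imwrite('pics/w6.png',np.hstack([cv2.resize(f['pixels'][:,:,::-1],(400,300)),cv2.resize(grab('scene')['pixels'][100:300,120:387,::-1],(400,300))]))
```

```text
[0.63432348 0.03017422 0.05984445] [-3.14004875e+00  3.40662532e-04  1.34618726e+00] 26.972573697566986 0.02201703047019137 0.0015883914891520348
N 1 shift [ 0.06  0.58 -0.16] rot [-0.0015  0.0003 -0.0002] |d| 0.6
```

View pics/w6.png

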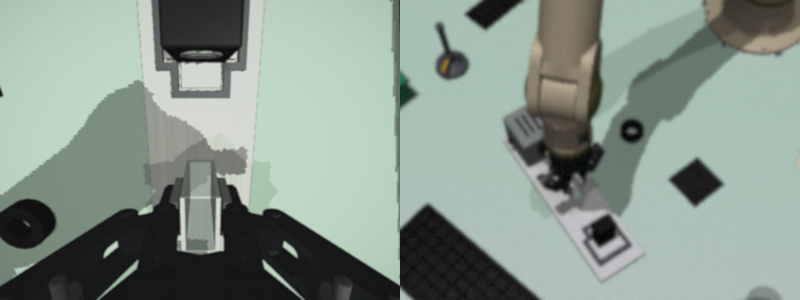

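The sensor is seated with its window rim visible toward the lamp at (200,57). The cell is held centred and upright in the beam at (200,205), and the spool has not moved.

```bash
python3 -c "
from bench import bot
print(bot.finish_job())"
```

```text
the job is handed in; nothing more can be done
None
```

The job is handed in: the sensor is seated flat in the T pocket facing the lamp, the cell is held by its frosted sides within about 1 mm of the beam centre, and the other things on the bench were left alone.

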